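Tip the cuvette box onto its base and push it up to the bench stop

TASK

The blue cuvette box has been left standing on its end. With the fingertips, push against its lid near the top so that it tips over onto its base with the lid up, short of the low aluminium bench stop, and then slide it along the worktop until its end rests flush against the black facing of the stop, within the stop's length. Only push: do not lift the box, do not tip it onto its lid, and leave the bottle, the amber vial and the flask beside its way, the meter and the marker where they stand.

Things in the scene. Friction and masses are not known exactly. Their poses are not given: they have to be found in the camera images.
- cuvette_box: Closed dark-blue cuvette box, white label on its lid; loose, 0.15 to 0.31 kg, the lid stays shut. 66 mm wide (own x), 120 mm long from end to end (own y), 49 mm from base to lid (own z). Origin: centre of the base's outer face; own +z points towards the lid. It starts standing 120 mm tall on its +y end: own y straight down, own z level and away from the stop, so the lid faces away from the stop.
- lid_push (a point): Point on the lid's outer face, mid-width, 15 mm from the -y end; axes as the box's. At the start it is 105 mm up on the upright face away from the stop. Pushing there towards the stop tips the box over its lower base edge; past some 20 to 30 degrees (40 to 55 mm on) it falls by itself onto its base, 49 mm high, with its -y end towards the stop.
- end_push (a point): Point in the middle of the box's +y end face, 25 mm from the base; axes as the box's. Underneath the box at the start; once the box has been tipped it is 25 mm up, on the upright 66 mm wide face away from the stop, where the box can be pushed on. It lies 120 mm from the opposite end, which meets the stop.
- bench_stop: Low aluminium angle bar fixed to the worktop, 140 mm long (own y), 18 mm high, with a black rubber facing on the side towards the box. Origin: on the worktop in the plane of the facing, mid-length. Own +x is level, at right angles to the facing, and points from the box through the stop; own z is up. The box starts turned at most 0.2 rad from it and, once tipped, has some 30 to 75 mm left to slide.
- sample_bottle: Clear plastic sample bottle with a teal cap, 53 mm across, 178 mm tall, standing beside the box's way, on its right as the robot sees it (bottle, vial and flask may change places). Origin: centre of its underside. To be left alone.
- amber_vial: Brown glass vial with a dark cap, 44 mm across, 76 mm tall, standing beside the box's way, on its right as the robot sees it (bottle, vial and flask may change places). Origin: centre of its underside. To be left alone.
- flask: Conical glass flask with pale content, 73 mm across, 112 mm tall, standing beside the box's way, on its right as the robot sees it (bottle, vial and flask may change places). Origin: centre of its underside. To be left alone.
- conductivity_meter: White hand-held meter lying on its back on the left of the worktop, 155 x 68 x 28 mm. Origin: centre of its underside. To be left alone.
- marker_blue: Marker pen with a blue cap, lying, 128 mm long, 17 mm thick, at the front left of the worktop. Origin: centre of its underside. To be left alone.
Mind the look-alikes: they are no part of the job. What is shaped like the cuvette_box but brown or purple is not meant.

How it is judged:
By the outcome, as a careful person would: the job done as asked, in the order asked, and still so for the second after the job is handed in, with the robot touching nothing.
It also fails if it takes over 35 s, if anything falls off the work surface, if the arm or the gripper's body presses on something with over 40 N, if the wrist force passes 120 N, or if a joint passes its speed limit or range.

ROBOT

A 6-joint arm with a two-finger parallel gripper is mounted at the origin on a cart in front of the work surface, level with it; the furniture and walls round the work are solid. World frame = base frame: x ahead of the robot, y to its left, z up, the work surface at z = 0. Lengths are in mm, angles in rad, forces in N, time in s.
With the tool pointing down it reaches from about 350 to 800 mm from the base axis. Payload 7.3 kg.
Tool frame: the origin (TCP) lies midway between the tips of the shut fingers; the grasp point (between the pads) lies 19 mm behind it; z points along the fingers, y is the line along which they close (so a half turn about z gives the same grasp; the last joint's range is limited). The gripper opens to 85 mm and grips with 20 to 120 N. Pads are 22 mm wide; open, the fingers measure 114 mm over their backs; the gripper's body (76 mm by 85 mm) begins 54 mm behind the grasp point. The pads swing forward as they close: fully open they stand 13 mm farther back than shut.
Start: joints at [1.171, 0.342, 1.524, -0, 1.275, -0.146], TCP at [131.803, 508.205, 231.322] pointing down, gripper open.
Joint ranges: [-2.53, 2.53], [-0.77, 2.02], [0.04, 2.7], [-1, 4.14], [0.28, 2.66], [-3.11, 3.11]. Speed limits (rad/s): [2.57, 2.57, 3.14, 3.14, 3.14, 3.14].

INTERFACE

Orientations are given as a unit quaternion [x, y, z, w].
In Python, from plant import bot gives the robot as it stands.
- The arm moves only by the shell command python3 -m inch 'ROWS' [OPENING] [FORCE]. ROWS is text: rows parted by semicolons, each of 6 numbers parted by spaces: the shift along the tool's x, y, z in mm, then the turn, a rotation vector about the tool's x, y, z in rad. In form: tx ty tz rx ry rz; .... A call has 1 to 20 rows; each row is the pose to reach, as a shift and turn from the pose commanded when the call began, along the tool's axes at that moment; what a row does not reach only later rows make up. A row lasts 1/12 s, in which the tool goes at most 41.7 mm and 7.16 degrees, less where a joint would pass 70% of its speed; a pose out of reach is approached as far as the arm can. A call with a gripper value outside its range is refused whole. OPENING is the closure, from -1 (fully open) to 1 (shut), so that 0 is half open, set as the call begins (- or left out, the last holds). The fingers move at their own pace and stop on an object; FORCE is the grip in N (left out, the last holds). Time passes only in rows, so rows that repeat a pose let the fingers close. It gives the time, the measured TCP pose, the force, the opening and the grip force at its end, in the units of the state.
- bot.get_state(): the state, without advancing time (a new reading comes with each control period).
- bot.read_camera(name): name is "side" or "top" or "wrist"; returns a dict with "pixels" (400x640x3 uint8, red, green, blue), "camera_matrix" (3x3 intrinsics, pixels), "k1" (the pictures are not rectified: a ray, as slopes to the right and down, at radius r is drawn at 1 + k1 r^2 times it, then the intrinsics apply), "xyz" and "rotation" of the camera in the world. Camera axes: x right, y down, z forward; pixel columns grow to the right and rows downward; lengths in mm; the calibration is good to about 2 mm. A picture is of the moment at which its call begins. There is no depth.
- bot.finish_job(): hands the job in; it is judged then, once.
The state is a dict: "clock": time; "q": joint angles; "joint_velocities": joint speeds; "tau": joint torques, N m; "tool_pos": TCP position; "tcp_rot": TCP orientation; "wrist_force": force on the tool from outside, world axes, zero at the start; "moment": the same for the moment, N m; "gripper_width": finger opening in mm; "gripper_force": force on a finger pad.
Only numpy, scipy, OpenCV 4.12 (cv2) and the standard library are available. Lean on these libraries where they do the work, as an engineer would, in place of code of your own. Each camera call takes 0.05 s, during which the arm holds its last target. There are 200 camera calls.

## Working session

There is one attempt and no reset: what is moved stays moved. The work goes in short steps, Python scripts to look and compute and a shell command to move; the robot and the scene stay as the last step left them, time stands still between calls to the robot, and variables do not carry over. Pictures are saved under pics/ and viewed, at most 10 in all, crops included, and the job is handed in when it is done.

```bash
ls; mkdir -p pics
python3 - <<'E'
from plant import bot
import cv2,pickle
print(bot.get_state())
for n in("top","side"):
    c=bot.read_camera(n); cv2.imwrite(f"pics/{n}0.png",c["pixels"][:,:,::-1]); pickle.dump(c,open(f"{n}0.pkl","wb"))
    print(n,c["camera_matrix"],c["k1"],c["xyz"],c["rotation"])
E
```

```text
pics
{'clock': 0.0, 'q': array([ 1.17098495e+00,  3.42716598e-01,  1.52503751e+00, -6.24497526e-06,
        1.27534242e+00, -1.45981029e-01]), 'joint_velocities': array([-1.68446748e-05, -4.53849429e-05, -1.27897846e-03, -1.40652741e-03,
        1.36947009e-03, -1.04017880e-03]), 'tau': array([ 9.68659551e-04, -4.33698535e+01, -2.46006685e+01, -1.87242631e-04,
        8.08280805e-03, -4.14956423e-05]), 'tool_pos': array([131.65058918, 507.81954329, 230.621964  ]), 'tcp_rot': array([ 1.26573797e-01,  9.91956909e-01, -7.24913027e-04, -1.99786434e-04]), 'wrist_force': array([-0.51595529, -0.32422721,  0.27571168]), 'moment': array([-0.00942581, -0.00056565,  0.05400341]), 'gripper_force': 0.0, 'gripper_width': 85.26488595865284}
top [[416.11870147   0.         312.22763677]
 [  0.         416.11870147 198.53395351]
 [  0.           0.           1.        ]] 0.000856381134257319 [ 296.92237465 -129.43473299 1406.82453632] [ 0.71144312 -0.69772708  0.05525989 -0.06302352]
side [[425.93156142   0.         312.4030845 ]
 [  0.         425.93156142 205.16893832]
 [  0.           0.           1.        ]] -0.0825706051101593 [1072.78659342 -556.89846664 1136.28415066] [ 0.85544412  0.4333086  -0.12097293 -0.25656297]
```

View pics/top0.png

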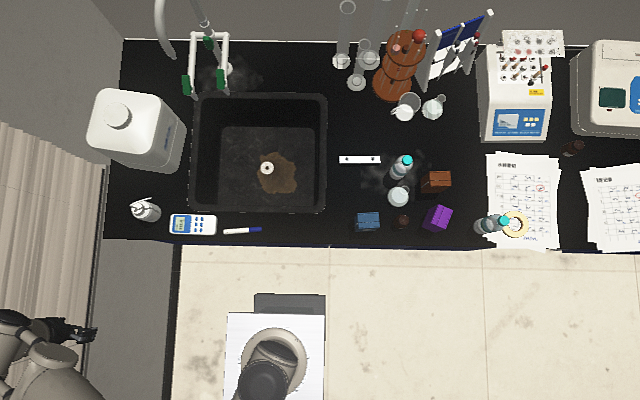

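View pics/side0.png

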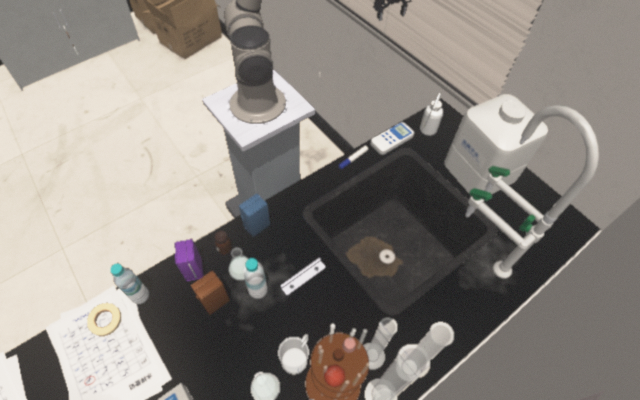

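The blue box candidates are the blue one at top (368,222), the brown one at (436,181) and the purple one at (437,218). The blue box fits: it stands on end below the stop at (360,159). The vial (402,222), flask (398,197) and bottle (402,165) are to its right. I'll confirm in an enlarged crop and measure.

```bash
cat > h.py <<'E'
import numpy as np,cv2,pickle
from scipy.spatial.transform import Rotation as R
def rot(c):
    r=np.asarray(c["rotation"]); return R.from_quat(r).as_matrix() if r.size==4 else r
def ray(c,px):
    K=c["camera_matrix"];k=c["k1"]
    px=np.atleast_2d(px).astype(float)
    d=np.c_[(px[:,0]-K[0,2])/K[0,0],(px[:,1]-K[1,2])/K[1,1]];u=d.copy()
    for _ in range(8): u=d/(1+k*(u**2).sum(1,keepdims=True))
    return np.c_[u,np.ones(len(u))]@rot(c).T
def plane(c,px,z):
    d=ray(c,px); o=np.asarray(c["xyz"]); return o+d*((z-o[2])/d[:,2])[:,None]
def proj(c,P):
    p=(np.atleast_2d(P)-c["xyz"])@rot(c); u=p[:,:2]/p[:,2:]
    u=u*(1+c["k1"]*(u**2).sum(1,keepdims=True)); K=c["camera_matrix"]
    return np.c_[u[:,0]*K[0,0]+K[0,2],u[:,1]*K[1,1]+K[1,2]]
E
python3 - <<'E'
from h import *
t=pickle.load(open("top0.pkl","rb"));s=pickle.load(open("side0.pkl","rb"))
a=cv2.resize(t["pixels"][140:250,330:460],None,fx=4.5,fy=4.5,interpolation=cv2.INTER_CUBIC)[:,:,::-1]
cv2.imwrite("pics/c1.png",a)
b=cv2.resize(s["pixels"][180:310,170:340],None,fx=4.5,fy=4.5,interpolation=cv2.INTER_CUBIC)[:,:,::-1]
cv2.imwrite("pics/c2.png",b)
# stop
for c,(x0,y0,x1,y1) in((t,(330,148,390,170)),(s,(275,250,335,300))):
    m=(c["pixels"].min(2)>140).astype(np.uint8); mm=np.zeros_like(m); mm[y0:y1,x0:x1]=m[y0:y1,x0:x1]
    k=max(cv2.findContours(mm,0,2)[0],key=cv2.contourArea); r=cv2.minAreaRect(k)
    p=cv2.boxPoints(r); print("stop px",p.round(1).tolist(),plane(c,p,18).round(0).tolist())
E
```

```text
stop px [[339.0, 162.0], [339.0, 156.0], [380.0, 156.0], [380.0, 162.0]] [[660.0, -201.0, 18.0], [682.0, -201.0, 18.0], [684.0, -342.0, 18.0], [663.0, -342.0, 18.0]]
stop px [[279.20001220703125, 285.29998779296875], [318.5, 257.20001220703125], [325.6000061035156, 267.20001220703125], [286.29998779296875, 295.20001220703125]] [[660.0, -345.0, 18.0], [656.0, -205.0, 18.0], [693.0, -207.0, 18.0], [696.0, -346.0, 18.0]]
```

View pics/c1.png

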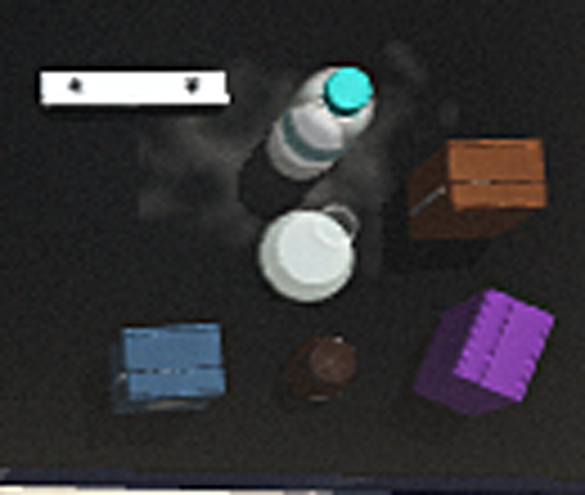

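View pics/c2.png

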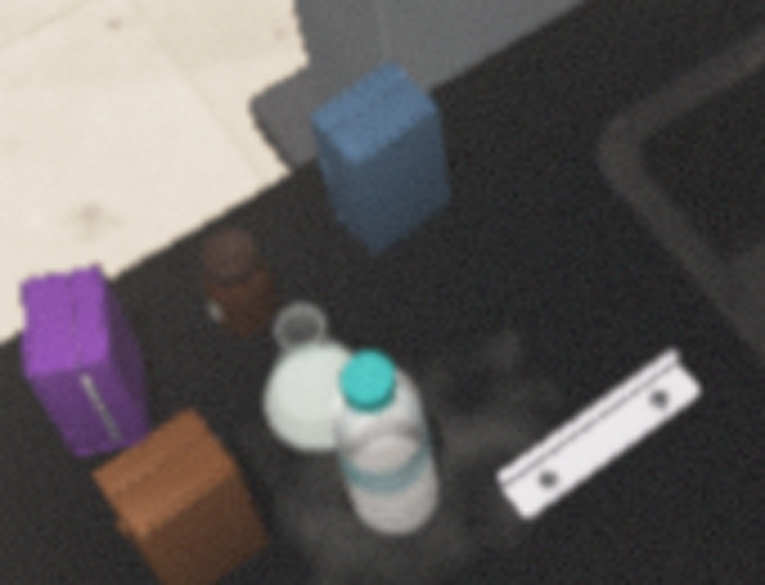

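Both crops confirm the blue box: the upright one with its white label on the robot side, and its way leading to the stop. Now its top-face pose and the stop's angle.

Run:
```python
from h import *
t=pickle.load(open("top0.pkl","rb"));s=pickle.load(open("side0.pkl","rb"))
for n,c,o,q in(("top",t,(330,140),[(122,328),(220,323),(224,392),(126,400)]),("side",s,(170,180),[(312,118),(395,65),(437,105),(360,162)])):
    p=plane(c,np.array(q)/4.5+o,120); print(n,p.round(0)[:,:2].tolist(),p.mean(0).round(1))
    x0,y0=np.min(np.array(q)/4.5+o,0).astype(int)-6;x1,y1=np.max(np.array(q)/4.5+o,0).astype(int)+8
    g=c["pixels"][y0:y1,x0:x1].astype(int)
    for th in (90,105,120):
        m=((g[:,:,2]>th)&(g[:,:,2]-g[:,:,0]>25)).astype(np.uint8)
        m=cv2.morphologyEx(m,cv2.MORPH_CLOSE,np.ones((3,3)))
        k=max(cv2.findContours(m,0,1)[0],key=cv2.contourArea)
        P=plane(c,k[:,0]+[x0,y0],120)[:,:2].astype(np.float32); print(th,cv2.minAreaRect(P))
# stop angle: line fit of white row centroids
m=t["pixels"].min(2).astype(float)[150:168,342:378]; w=np.where(m>100,m,0)
ys=(w*np.arange(150,168)[:,None]).sum(0)/w.sum(0); P=plane(t,np.c_[np.arange(342,378),ys],9)
f=np.polyfit(P[:,1],P[:,0],1); print("stop mid slope dx/dy",f)
print(t["pixels"].mean(2)[150:170:1,360].round())
# side: bottom corner of box, obstacles roughly
print("box bottom corner",plane(s,[[378/4.5+170,250/4.5+180]],0))
print("vial base-ish, flask, bottle top view caps")
for nm,q,z in(("vialcap",(333,362),76),("flask body",(306,262),45),("bottlecap",(349,91),178)): print(nm,plane(t,np.array([q])/4.5+[330,140],z).round(0))
```

```text
top [[472.0, -254.0], [476.0, -322.0], [429.0, -324.0], [422.0, -257.0]] [ 449.6 -289.   120. ]
90 ((450.52545166015625, -288.20184326171875), (48.002525329589844, 65.46795654296875), 5.285783290863037)
105 ((451.62646484375, -288.9048156738281), (46.85127639770508, 64.86398315429688), 1.1079623699188232)
120 ((450.5472106933594, -288.6304016113281), (46.876686096191406, 63.569698333740234), 4.934321880340576)
side [[434.0, -322.0], [430.0, -258.0], [472.0, -253.0], [479.0, -315.0]] [ 453.9 -287.   120. ]
90 ((465.1534118652344, -295.36480712890625), (76.25113677978516, 82.95684814453125), 4.424020767211914)
105 ((452.3883361816406, -289.1744689941406), (51.75202941894531, 68.643798828125), 4.424020767211914)
120 ((450.99249267578125, -288.30621337890625), (49.1026725769043, 66.6971435546875), 4.424020767211914)
stop mid slope dx/dy [-1.72751369e-02  6.69943468e+02]
[ 29.  30.  35.  25.  21.   3. 255. 255. 254. 254. 255. 252. 255.  70.
  12.  25.  30.  33.  34.  35.]
box bottom corner [[ 475.59199103 -313.51699641    0.        ]]
vial base-ish, flask, bottle top view caps
vialcap [[ 456. -408.   76.]]
flask body [[ 533. -396.   45.]]
bottlecap [[ 628. -401.  178.]]
```

Box: centre about (451,-288), yaw +0.08. Stop: facing near x≈656, centre y≈-272, yaw +0.017. The box should land with its end at about x=595, leaving about 60 mm to slide. I'll go to behind the lid with the fingers part open (about 35 mm), so the push is two-point.

```bash
python3 -m inch '-357 -308 0 0 0 -0.334;-357 -308 0 0 0 -0.334;-357 -308 0 0 0 -0.334;-357 -308 0 0 0 -0.334;-357 -308 0 0 0 -0.334;-357 -308 0 0 0 -0.334;-357 -308 0 0 0 -0.334;-357 -308 0 0 0 -0.334;-370 -400 0 0 0 -0.334;-370 -400 0 0 0 -0.334;-400 -550 0 0 0 -0.334;-420 -650 0 0 0 -0.334;-438 -721 31 0 0 -0.334;-438 -721 31 0 0 -0.334;-438 -721 31 0 0 -0.334;-438 -721 31 0 0 -0.334;-438 -721 31 0 0 -0.334;-438 -721 31 0 0 -0.334;-438 -721 31 0 0 -0.334;-438 -721 31 0 0 -0.334' 0.18 40
```

```text
clock: 1.77
tool_pos: [371.4, -255.2, 203.7]
tcp_rot: [-0.04, 0.999, 0.0, -0.0]
wrist_force: [1.3, 0.4, -0.1]
gripper_width: 34.9
gripper_force: 0.0
```

```bash
python3 -m inch '0 -20 0 0 0 0;0 -39 0 0 0 0;0 -39 40 0 0 0;0 -39 80 0 0 0;0 -39 80 0 0 0;0 -39 80 0 0 0'
python3 - <<'E'
from plant import bot
from h import *
for n in("wrist","side"):
    c=bot.read_camera(n); cv2.imwrite(f"pics/{n}1.png",c["pixels"][:,:,::-1]); pickle.dump(c,open(f"{n}1.pkl","wb"))
s=bot.get_state(); print(s["clock"],s["tool_pos"])
a=cv2.imread("pics/side1.png")[120:320,150:350]; b=cv2.imread("pics/wrist1.png")
cv2.imwrite("pics/v1.png",np.hstack([cv2.resize(a,(400,400)),b[:,:400]])) 
cv2.imwrite("pics/v1.png",np.hstack([cv2.resize(a,(400,400)),cv2.resize(b,(400,400))]))
E
```

```text
clock: 2.27
tool_pos: [374.1, -291.0, 123.0]
tcp_rot: [-0.04, 0.999, 0.002, -0.002]
wrist_force: [1.6, -0.0, 0.4]
gripper_width: 35.2
gripper_force: 0.0
2.3667 [ 375.97954693 -292.63071254  125.84451634]
```

View pics/v1.png

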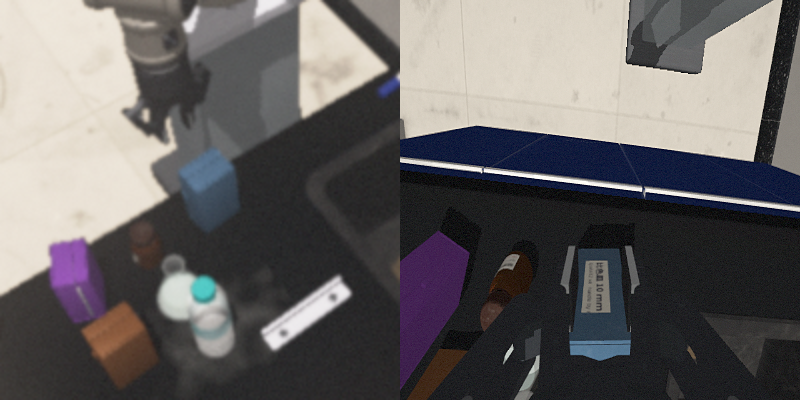

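The box is centred between the fingertips, with the lid and label facing them (side view (208,190), wrist view (600,300)). Now lower to about 102 mm and make first contact.

```bash
python3 -m inch '0 0 12 0 0 0;0 0 24 0 0 0;-15 0 24 0 0 0;-28 0 24 0 0 0;-36 0 24 0 0 0;-41 0 24 0 0 0;-46 0 24 0 0 0;-51 0 24 0 0 0;-56 0 24 0 0 0'; python3 -c "
from plant import bot;print(bot.get_state()['tool_pos'])"
```

```text
clock: 3.12
tool_pos: [431.3, -287.6, 100.6]
tcp_rot: [-0.04, 0.999, -0.0, 0.0]
wrist_force: [-0.0, 0.1, -0.4]
gripper_width: 34.7
gripper_force: 0.1
[ 431.2830551  -287.5596578   100.57520062]
```

Run:
```python
from plant import bot
from h import *
c=bot.read_camera("side");w=bot.read_camera("wrist")
s=bot.get_state(); print(s["clock"],s["tool_pos"],s["wrist_force"])
a=c["pixels"][150:290,180:320,::-1]; b=w["pixels"][150:,100:500,::-1]
cv2.imwrite("pics/v2.png",np.hstack([cv2.resize(a,(400,400)),cv2.resize(b,(400,400))]))
```

```text
3.2167 [ 431.54475598 -287.56366535  100.25902422] [ 0.498763   -0.0511276   1.24845794]
```

View pics/v2.png

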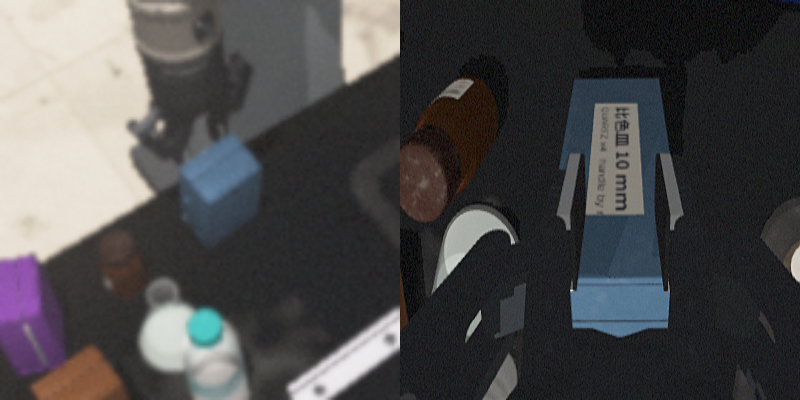

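The fingers are at the lid, just about touching (force ≈ 0) and centred across the width. Now push on gently.

```bash
python3 -m inch '-4 0 0 0 0 0;-8 0 0 0 0 0;-12 0 0 0 0 0;-16 0 0 0 0 0;-20 0 0 0 0 0;-24 0 0 0 0 0;-24 0 0 0 0 0'
python3 - <<'E'
from plant import bot
from h import *
c=bot.read_camera("side");w=bot.read_camera("wrist")
s=bot.get_state(); print(s["clock"],s["tool_pos"],s["wrist_force"])
a=c["pixels"][150:290,180:320,::-1]; b=w["pixels"][150:,100:500,::-1]
cv2.imwrite("pics/v3.png",np.hstack([cv2.resize(a,(400,400)),cv2.resize(b,(400,400))]))
E
```

```text
clock: 3.8
tool_pos: [455.7, -285.6, 100.1]
tcp_rot: [-0.04, 0.999, -0.0, 0.0]
wrist_force: [-0.5, 0.3, 0.7]
gripper_width: 34.8
gripper_force: 0.0
3.9 [ 454.97195097 -285.48102713   99.98413568] [ 0.00648513  1.19116195 -0.54458092]
```

View pics/v3.png

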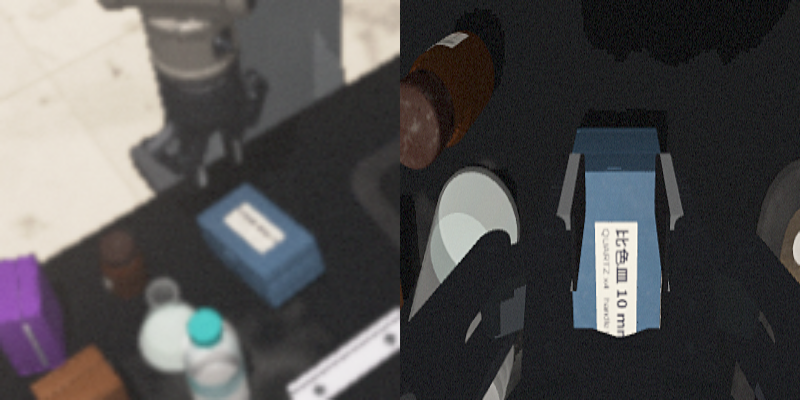

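The box has toppled and lies on its base with the label up (side crop (255,235)). Retract, lower, and measure it lying.

```bash
python3 -m inch '20 0 0 0 0 0;40 0 0 0 0 0;48 0 20 0 0 0;48 0 50 0 0 0;48 0 76 0 0 0;48 0 76 0 0 0'
cat > m.py <<'E'
from plant import bot
from h import *
for n in("side","top"):
    c=bot.read_camera(n); g=c["pixels"].astype(int); pickle.dump(c,open(n+"m.pkl","wb"))
    win=np.zeros(g.shape[:2],bool)
    u,v=proj(c,[[555,-281,30]])[0].astype(int); win[v-32:v+32,u-32:u+32]=1
    m=(win&(g[:,:,2]>70)&(g[:,:,2]-g[:,:,0]>25)).astype(np.uint8)
    for th in(85,100,115):
        mm=(win&(((g[:,:,2]>th)&(g[:,:,2]-g[:,:,0]>25)))).astype(np.uint8)
        k=max(cv2.findContours(mm,0,1)[0],key=cv2.contourArea)
        P=plane(c,k[:,0],49)[:,:2].astype(np.float32); P=cv2.convexHull(P)
        r=cv2.minAreaRect(P);print(n,th,np.round(r[0],1),np.round(r[1],1),round(r[2],1),"maxx",P[:,0,0].max().round(1),"minx",P[:,0,0].min().round(1))
s=bot.get_state(); print(s["clock"],s["tool_pos"].round(1),s["wrist_force"].round(1))
E
python3 m.py
```

```text
clock: 4.4
tool_pos: [404.5, -287.4, 20.4]
tcp_rot: [-0.04, 0.999, 0.003, -0.003]
wrist_force: [-1.5, 1.7, -0.1]
gripper_width: 34.7
gripper_force: 0.0
side 85 [ 546.5 -284.6] [134.   75.9] 4.5 maxx 615.6 minx 478.3
side 100 [ 541.5 -283.5] [123.1  72.2] 4.4 maxx 604.6 minx 478.3
side 115 [ 541.6 -283.3] [119.3  68.2] 6.0 maxx 602.8 minx 480.0
top 85 [ 544.7 -280.2] [109.8  66.6] 4.9 maxx 599.4 minx 487.4
top 100 [ 544.7 -281. ] [109.9  64.5] 4.5 maxx 599.4 minx 487.4
top 115 [ 546.1 -281.1] [106.2  64.1] 4.9 maxx 599.4 minx 490.7
4.5 [ 406.7 -289.2   24. ] [-0.4  0.9  0.1]
```

Box lying: centre about (541,-282), yaw 0.08, about 56 mm to slide. Turn the tool square to the stop and slide at about 70 mm/s, most of the way.

```bash
python3 -m inch '-20 -1 0 0 0 0.065;-40 -2 0 0 0 0.065;-52 -2 0 0 0 0.065;-58 -2 0 0 0 0.065;-64 -2.5 0 0 0 0.065;-70 -3 0 0 0 0.065;-76 -3.3 0 0 0 0.065;-82 -3.6 0 0 0 0.065;-88 -4 0 0 0 0.065;-94 -4.4 0 0 0 0.065;-100 -4.8 0 0 0 0.065;-106 -5.2 0 0 0 0.065;-111 -5.5 0 0 0 0.065;-111 -5.5 0 0 0 0.065'; python3 m.py
```

```text
clock: 5.67
tool_pos: [519.4, -286.0, 24.0]
tcp_rot: [-0.008, 1.0, -0.0, 0.001]
wrist_force: [-0.4, 0.0, -0.4]
gripper_width: 35.1
gripper_force: 0.0
side 85 [ 596.5 -286.5] [133.3  74.6] 1.1 maxx 663.6 minx 529.9
side 100 [ 592.1 -285.7] [122.6  71.9] 1.1 maxx 653.8 minx 530.9
side 115 [ 591.8 -286. ] [120.   69.5] 1.6 maxx 652.1 minx 532.4
top 85 [ 643.4 -255.1] [12.1 23.8] 57.5 maxx 650.1 minx 632.6
top 100 [ 641.4 -259.9] [17.4 13.4] 0.2 maxx 650.1 minx 632.7
top 115 [ 644.6 -255.7] [10.5 22. ] 52.6 maxx 650.1 minx 632.7
5.7667 [ 518.4 -285.9   23.9] [-0.   0.2 -0.3]
```

Squared to yaw ≈ 0.02, with its end a few mm from the facing. Close the gap in small steps, watching the force.

```bash
python3 -m inch '-1 0 0 0 0 0;-2 0 0 0 0 0;-3 0 0 0 0 0' | grep -E "force|pos"; python3 -m inch '-1 0 0 0 0 0;-2 0 0 0 0 0' | grep -E "force|pos"
```

```text
tool_pos: [520.8, -285.9, 24.0]
wrist_force: [-0.8, -0.5, 0.5]
gripper_force: 0.5
tool_pos: [523.0, -285.9, 24.0]
wrist_force: [-0.4, -0.0, -0.3]
gripper_force: 0.5
```

```bash
python3 m.py
```

```text
side 85 [ 598.8 -286.3] [130.9  74.3] 0.5 maxx 664.4 minx 533.2
side 100 [ 595.5 -286. ] [122.3  72.8] 1.1 maxx 657.0 minx 534.2
side 115 [ 594.9 -286.1] [120.3  69.1] 1.1 maxx 655.4 minx 535.1
top 85 [ 646.3 -254.3] [10.1 22. ] 54.4 maxx 653.5 minx 636.0
top 100 [ 561.1 -256.8] [20.3  6.6] 0.2 maxx 571.2 minx 550.9
top 115 [ 561.1 -256.8] [20.3  6.6] 0.2 maxx 571.2 minx 550.9
6.2833 [ 523.3 -285.9   24. ] [-0.1  0.   0. ]
```

```bash
for i in 1; do python3 -m inch '-1 0 0 0 0 0;-2 0 0 0 0 0' | grep -E "force|pos"; done
```

```text
tool_pos: [524.5, -285.9, 24.0]
wrist_force: [-7.6, -0.7, 3.8]
gripper_force: 3.5
```

```bash
python3 -m inch '-1 0 0 0 0 0;-2 0 0 0 0 0' | grep -E "force|pos"
```

```text
tool_pos: [524.5, -285.9, 24.1]
wrist_force: [-15.6, -2.4, 9.3]
gripper_force: 7.7
```

```bash
python3 m.py | grep -v top
```

```text
side 85 [ 600.  -286.4] [129.7  74.4] 1.0 maxx 665.2 minx 535.0
side 100 [ 597.6 -286. ] [123.8  72.7] 0.5 maxx 659.4 minx 535.8
side 115 [ 596.4 -285.8] [119.5  69.5] 0.6 maxx 656.2 minx 536.8
6.7167 [ 524.5 -285.9   24.1] [-11.1  -1.1   7. ]
```

The force rose to 15 N with the box no longer advancing, so it is seated on the facing. Back off and check.

```bash
python3 -m inch '2 0 0 0 0 0;5 0 0 0 0 0;15 0 0 0 0 0;40 0 0 0 0 0;70 0 -10 0 0 0;100 0 -50 0 0 0;125 0 -90 0 0 0;125 0 -120 0 0 0;125 0 -120 0 0 0' | grep -E "force|pos|clock"
python3 - <<'E'
from plant import bot
from h import *
c=bot.read_camera("side");w=bot.read_camera("top")
a=c["pixels"][190:310,220:340,::-1]; b=w["pixels"][140:240,330:430,::-1]
cv2.imwrite("pics/v4.png",np.hstack([cv2.resize(a,(400,400),interpolation=2),cv2.resize(b,(400,400),interpolation=2)]))
E
python3 m.py
```

```text
clock: 7.47
tool_pos: [403.6, -290.5, 151.1]
wrist_force: [1.9, -0.6, 0.2]
gripper_force: 0.0
side 85 [ 599.8 -286.4] [130.5  74.4] 0.7 maxx 665.2 minx 534.2
side 100 [ 596.7 -286. ] [123.8  72.7] 0.8 maxx 658.7 minx 534.6
side 115 [ 596.8 -286.1] [119.9  69.1] 1.1 maxx 657.0 minx 536.7
top 85 [ 595.9 -283.2] [115.8  67. ] 1.0 maxx 654.4 minx 537.5
top 100 [ 596.1 -284.2] [116.5  65.1] 1.8 maxx 654.4 minx 537.5
top 115 [ 596.1 -284.2] [116.5  65. ] 1.8 maxx 654.4 minx 537.5
7.6667 [ 402.2 -287.5  143.5] [ 0.   0.1 -0.6]
```

View pics/v4.png

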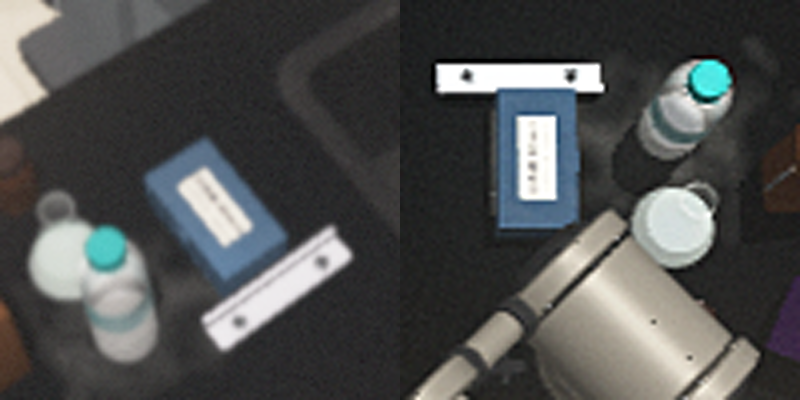

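The box lies lid up with its end flush on the facing. In the top crop it spans x 497–578, within the stop's 436–602. The flask and bottle are unmoved and the arm is clear.

```bash
python3 -c "
from plant import bot;print(bot.finish_job())"
```

```text
the job is handed in; nothing more can be done
None
```

The job is handed in: the blue box was tipped onto its base, lid up, and slid flush against the stop's black facing, within the stop's length; the arm touched nothing but the box, and the clock stood at about 8 s.

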